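# Shut down the airbrush corner

### The arm

A 6-joint arm with a two-finger parallel gripper is mounted at the origin on the work surface. World frame = base frame: x ahead of the robot, y to its left, z up, the work surface at z = 0. Lengths are in m, angles in degrees, forces in N, time in s.
With the tool pointing down it reaches from about 0.35 to 0.875 m from the base axis. Payload 4.2 kg.
Tool frame: the origin (TCP) lies on the mounting face of the last link; the fingertips stand 182 mm ahead of it and the grasp point (between the pads) lies 164 mm ahead of it (r.tcp_to_grasp is the distance from the TCP to the grasp point, in m); z points along the fingers, y is the line along which they close (so a half turn about z gives the same grasp; the last joint's range is limited). The gripper opens to 87 mm and grips with 3 to 60 N. Pads are 19 mm wide; open, the fingers measure 117 mm over their backs; the gripper's body (75 mm by 190 mm) begins 51 mm behind the grasp point.
Start: joints at [-53.022, 22.042, 0.453, 0, -68.411, -14.817], TCP at [0.236, -0.579, 0.405] pointing down, gripper open.
Joint ranges: [-179.83, 179.83], [-69.29, 118.12], [-61.27, 80.66], [-181.25, 117.63], [-171.15, -9.14], [-177.46, 177.46]. Speed limits (degrees/s): [159.86, 159.86, 180, 180, 180, 180].

### API

Orientations are given as a 3x3 rotation matrix whose columns are the frame's x, y, z axes.
In Python, from station import sense, eyes, r gives the robot as it stands.
- The arm moves only by the tool jog_arm, never from a script. Its argument "increments" is a list of rows, each a list of 4 numbers: the shift along the tool's x, y, z normalised to -1 to 1, where 1 is 0.02 m, then the turn about the tool's z normalised to -1 to 1, where 1 is 0.08 rad. A call has 1 to 10 rows; each row shifts and turns the commanded pose from where the row before left it, along the tool's axes as they then stand; what a row does not reach is not made up. A row lasts 1/10 s, in which the tool goes at most 50 mm and 8.59 degrees, less where a joint would pass 70% of its speed; a pose out of reach is approached as far as the arm can. A call with a number of a shift or a turn outside -1 to 1 is refused whole. A call with a gripper value outside its range is refused whole. "grip" is the finger opening in mm, from 0 to 87, set as the call begins (left out, the last holds). The fingers move at their own pace and stop on an object; the grip force is fixed at half the most. Time passes only in rows, so rows that do not move let the fingers close. It gives the time, the measured TCP pose, the force, the opening and the grip force at its end, in the units of the state.
- sense(): the state, without advancing time (a new reading comes with each control period).
- eyes.capture(name): name is "side" or "top"; returns the picture (400x640x3 uint8, blue, green, red); there is no depth.
- eyes.get_calibration(name): a dict with "camera_matrix" (3x3 intrinsics, pixels), "R" (3x3) and "t" (3): a world point X has camera coordinates R X + t. Camera axes: x right, y down, z forward; pixel columns grow to the right and rows downward; lengths in m; the calibration is good to about 2 mm. A picture is of the moment at which its call begins. get_calibration takes no time and is no camera call.
- r.finish_job(): hands the job in; it is judged then, once.
Trained networks look in the newest picture that a camera, given by its name, has taken for a name from the list of things; names that differ only in an ending like _2 or _b are one class to them, and where a whole thing is asked for, a point or a joint stands for the part that bears it (a point fixed in the world has none). Each returns a list of dicts, best first, with "conf" (0 to 1); they miss things now and then, are a little off and sometimes report something else, mostly with a low value. They report only what shows in the picture. A call takes as long as a camera call.
- eyes.spot_in(camera, name): "centre" ([x, y, z] in m, in world coordinates, good to about 4 mm: the middle of the surface that is visible of it).
- eyes.outline_of(camera, name): "mask" (400x640 bool, what is visible of it).
The state is a dict: "time_s": time; "joints": joint angles; "joint_velocities": joint speeds; "effort": joint torques, N m; "tcp_pos": TCP position; "ee_rot": TCP orientation; "wrist_force": force on the tool from outside, world axes, zero at the start; "moment": the same for the moment, N m; "gripper_width": opening from 0.0 (shut) to 1.0 (fully open); "gripper_force": force on a finger pad.
Only numpy, scipy, OpenCV 4.12 (cv2) and the standard library are available. Lean on these libraries where they do the work, as an engineer would, in place of code of your own. Each camera call takes 0.05 s, during which the arm holds its last target. There are 200 camera calls.

### The job

Shut the airbrush corner down in the proper order, pressing only and lifting nothing: press down the raised end of the compressor's rocker switch to turn it off; then press the trigger of the airbrush in its holder all the way down and keep it down for about two seconds to bleed the hose, and let it come up; last, press down the raised end of the extraction table's rocker switch to turn the fan off. Do not shove the compressor along the bench, and leave the jars, the thinner bottle and the model on its stand where they are.

Things in the scene. Friction and masses are not known exactly. Their poses are not given: they have to be found in the camera images.
- compressor: Airbrush compressor: loose grey box on rubber feet, about 3 kg, 140 mm (x) by 220 mm (y). Origin on the bench; the box spans x -70..70, y -145..75 mm, flat top at z 148 mm. On top the rocker switch near the -y end and a carrying handle (y -62..47 mm, up to z 195 mm). A holder on the +y end carries the steel airbrush, 14 mm thick, 170 mm long, along x, axis at y 115, z 178 mm.
- compressor_switch (a joint): The compressor's rocker, rad: 0 = on (how it starts; its -x end stands up), 0.42 = off (its -x end pressed down flat). A snap switch: it takes about 4 N at the raised end, goes over by itself past the middle (0.21) and stays there.
- compressor_switch_end (a point): Press point on the top of the raised (-x) end, 11 mm from the pivot; moves with the rocker. Black rocker, 29 mm (x) by 20 mm, V-shaped face, in a flat metal 40 by 30 mm bezel; pivot at x 0, y -105, z 153 mm of the compressor. On: the -x end's edge stands 6 mm above pivot level, the other half is flat. Off: the -x half lies flat at pivot level, 2 mm above the bezel, and the +x end stands up.
- trigger (a joint): The airbrush trigger's travel, m: 0 = up (released), 0.005 = fully down. It springs back; needs about 1 N to start and 4.2 N when fully down. It counts as pressed beyond 0.0035.
- trigger_top (a point): Centre of the top of the airbrush trigger, a round steel button 12 mm across on a thin stem on top of the airbrush, pressed straight down; at x 0, y 115, z 198 mm of the compressor when up. The open paint cup, 26 mm across, rim 9 mm above the trigger's top, stands 34 mm away (centre to centre) on the +x side.
- extractor: Extraction (downdraft spray) table: a fixed white metal box, 320 mm (x) by 340 mm (y), top at z 98 mm, with a steel grille and a low guard and duct at the far side. Origin on the bench under the middle of the control strip along its front edge; the box spans x -30..290, y -170..170 mm. On the strip: the rocker switch at y -90 mm and a round speed dial at y 60 mm (fixed).
- extractor_switch (a joint): The extraction table's rocker, rad: 0 = fan on (how it starts; its -x end stands up), 0.42 = off (its -x end pressed down flat). The same kind of snap switch as the compressor's.
- extractor_switch_end (a point): Where to press the extraction table's rocker: on the top face of its raised (-x) end, 11 mm from the pivot; moves with the rocker. Same rocker and bezel as on the compressor; its pivot is at x = 0, y = -90 mm, z = 103 mm in the extractor's frame.
- model_stand: A model car body, 110 by 46 mm, on a painting stand with a round base 80 mm across; 93 mm high; stands loose on the grille. Origin under the base's centre. Not to be moved.
- jar_grille: A paint jar 36 mm across, 45 mm high, loose on the grille near the control strip. Origin under its centre. Not to be moved.
- jar_bench: A paint jar 40 mm across, 50 mm high, loose on the bench on the -x side of the compressor. Origin under its centre. Not to be moved.
- thinner: A thinner bottle 56 mm across, 130 mm high, loose on the bench on the +x side of the compressor. Origin under its centre. Not to be moved.

How it is judged (in metres and radians):
On the way, in this order (a step that is already met when the one before it is completed fails the run):
1. the compressor is switched off while the extraction table still runs (value of joint compressor_switch above 0.34 rad and value of joint extractor_switch below 0.08 rad), for 0.1 s.
2. with the compressor off and the extraction table still running, the airbrush trigger is held down for at least 1.5 s (all of step 1 and value of joint trigger above 0.0035 m), for 1.5 s.
3. the trigger is up again and the extraction table is switched off (value of joint extractor_switch above 0.34 rad and value of joint trigger below 0.001 m), for 0.1 s.
At the end, for the whole second after the job is handed in: Both rockers snapped over to off (beyond 0.34 of 0.42 rad), the trigger up again (within 1 mm), the compressor upright, at rest and within 15 mm of where it stood, and the jars, bottle and model stand upright and within 15 mm of where they stood (all of step 3 and value of joint compressor_switch above 0.34 rad and distance of each of compressor, model_stand, jar_grille, jar_bench, thinner from where it was at the start of the episode below 0.015 m and angle between compressor's own z axis and vertical below 0.05 rad and linear speed of compressor below 0.01 m/s and angle between each of model_stand, jar_grille, jar_bench, thinner's own z axis and vertical below 0.15 rad); the robot touches nothing.
It fails at once if the trigger is pressed while the compressor is still on (value of joint trigger above 0.0025 m and value of joint compressor_switch below 0.2 rad).
It fails at once if the extraction table is switched off while the compressor is still on (value of joint extractor_switch above 0.25 rad and value of joint compressor_switch below 0.2 rad).
It fails at once if the compressor is lifted, tipped or shoved by more than 20 mm (distance of compressor from where it was at the start of the episode above 0.02 m or angle between compressor's own z axis and vertical above 0.1 rad).
It fails at once if a jar, the bottle or the model stand is lifted, knocked over or moved by more than 20 mm (distance of any of model_stand, jar_grille, jar_bench, thinner from where it was at the start of the episode above 0.02 m or angle between any of model_stand, jar_grille, jar_bench, thinner's own z axis and vertical above 0.3 rad).
It also fails if it takes over 61 s, if anything falls off the work surface, if the arm or the gripper's body presses on something with over 40 N, if the wrist force passes 120 N, or if a joint passes its speed limit or range.

## Working session

There is one attempt and no reset: what is moved stays moved. The work goes in short steps, Python scripts to look and compute and a tool call to move; the robot and the scene stay as the last step left them, time stands still between calls to the robot, and variables do not carry over. Pictures are saved under pics/ and viewed, at most 10 in all, crops included, and the job is handed in when it is done.

Besides the shell and the picture viewer there is one more tool, called after "Emit:" as name(argument=value, ...) on one line, values as JSON. jog_arm: Moves the arm, as the interface text tells. Its arguments: {"type":"object","properties":{"increments":{"type":"array"},"grip":{"type":"number"}},"required":["increments"]}

```bash
mkdir -p pics; python3 - <<'E'
from station import sense, eyes, r
import cv2,numpy as np
s=sense();print(s['time_s'],s['tcp_pos'],np.round(s['ee_rot'],3).tolist(),s['wrist_force'])
for c in('side','top'):
    cv2.imwrite(f'pics/{c}0.png',eyes.capture(c))
    k=eyes.get_calibration(c);print(c,np.round(k['camera_matrix'],1).tolist(),np.round(k['R'],3).tolist(),np.round(k['t'],3))
    for n in('compressor','compressor_switch_end','trigger_top','extractor','extractor_switch_end','jar_grille','jar_bench','thinner','model_stand'):
        print(n,[(np.round(d['centre'],3).tolist(),round(d['conf'],2)) for d in eyes.spot_in(c,n)[:2]])
print(sense()['time_s'])
E
```

```text
0.0 [ 0.23570037 -0.57862051  0.40366732] [[-0.926, -0.377, -0.001], [-0.377, 0.926, 0.002], [0.0, 0.002, -1.0]] [-0.39036043 -0.19736399  0.38781023]
side [[451.1, 0.0, 327.5], [0.0, 451.1, 204.7], [0.0, 0.0, 1.0]] [[-0.975, -0.223, -0.018], [-0.151, 0.715, -0.683], [0.165, -0.663, -0.73]] [0.54  0.185 1.165]
compressor [([0.462, 0.313, 0.146], 0.94)]
compressor_switch_end [([0.474, 0.178, 0.154], 0.63)]
trigger_top [([0.482, -0.337, 0.102], 0.38)]
extractor [([0.653, -0.192, 0.101], 0.63)]
extractor_switch_end [([0.486, -0.335, 0.106], 0.38)]
jar_grille []
jar_bench [([0.479, 0.18, 0.15], 0.71), ([0.359, 0.222, 0.054], 0.57)]
thinner [([0.475, 0.175, 0.151], 0.65), ([0.598, 0.276, 0.081], 0.56)]
model_stand [([0.68, -0.189, 0.174], 0.63), ([0.654, -0.192, 0.096], 0.28)]
top [[519.9, 0.0, 318.0], [0.0, 519.9, 194.5], [0.0, 0.0, 1.0]] [[0.018, -1.0, -0.002], [-0.997, -0.017, -0.08], [0.08, 0.003, -0.997]] [-0.03   0.578  1.302]
compressor [([0.47, 0.264, 0.147], 0.56)]
compressor_switch_end [([0.475, 0.176, 0.155], 0.55)]
trigger_top []
extractor [([0.649, -0.233, 0.097], 0.92)]
extractor_switch_end [([0.48, -0.334, 0.098], 0.64), ([0.478, 0.18, 0.154], 0.21)]
jar_grille [([0.568, -0.346, 0.149], 0.66)]
jar_bench [([0.358, 0.215, 0.052], 0.61)]
thinner [([0.598, 0.248, 0.085], 0.87)]
model_stand [([0.676, -0.189, 0.177], 0.57), ([0.36, 0.211, 0.054], 0.41)]
1.0
```

View pics/top0.png

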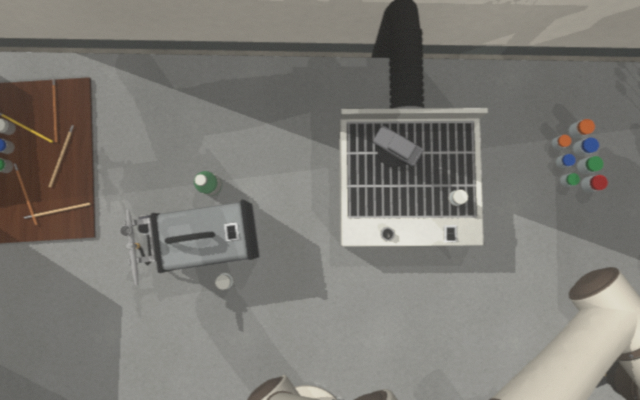

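View pics/side0.png

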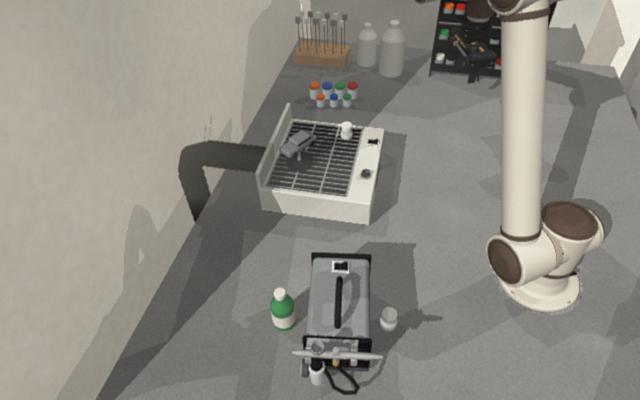

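The top view shows the compressor at about (205,237), rotated a few degrees, with its rocker at (231,232) and the airbrush at x≈135. The extractor rocker is at (451,234). I'll enlarge crops to get the yaw and the trigger.

```bash
python3 - <<'E'
import cv2,numpy as np
t=cv2.imread('pics/top0.png');s=cv2.imread('pics/side0.png')
f=lambda im,x,y,w,h,k:cv2.resize(im[y:y+h,x:x+w],None,fx=k,fy=k,interpolation=cv2.INTER_CUBIC)
cv2.imwrite('pics/c1.png',f(t,115,190,150,90,5))
cv2.imwrite('pics/c2.png',f(s,285,245,110,100*3//2,4)) 
E
```

```text
(no output)
```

View pics/c1.png

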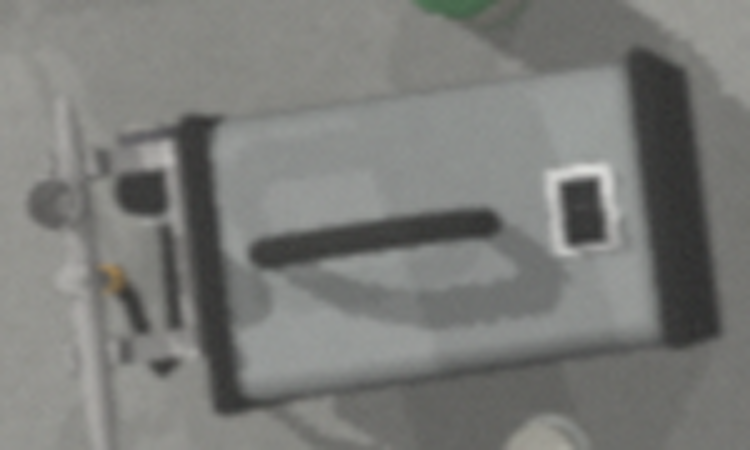

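View pics/c2.png

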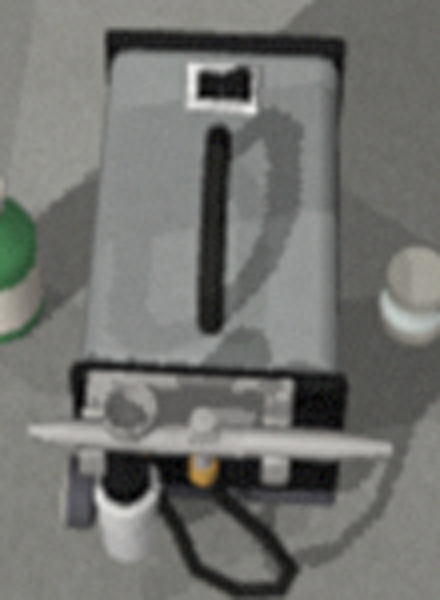

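c1 and c2 (top and side crops) show the compressor yawed by roughly 7°. Full-image pixels are:
- Bezel: top (231.4,231.8), side (340.3,266.8).
- Trigger: top (129.4,245.4), side (336,350).
- Cup: on the far (+x) side.

Next I'll triangulate these.

```bash
cat > h.py <<'E'
from station import sense, eyes, r
import cv2,numpy as np
K={c:eyes.get_calibration(c) for c in('top','side')}
P={c:np.array(k['camera_matrix'])@np.c_[k['R'],np.array(k['t'])] for c,k in K.items()}
def tri(a,b):
    X=cv2.triangulatePoints(P['top'],P['side'],np.array(a,float),np.array(b,float))[:,0];return X[:3]/X[3]
def ray(c,p,z):
    k=K[c];R=np.array(k['R']);C=-R.T@np.array(k['t']);d=R.T@np.linalg.solve(np.array(k['camera_matrix']),[*p,1.]);return C+d*(z-C[2])/d[2]
def go(x,y,ztip,yaw=None):
    s=sense();p=np.array(s['tcp_pos']);R=np.array(s['ee_rot']);d=np.array([x,y,ztip+.182])-p
    print('t',s['time_s'],'tip',np.round(p-[0,0,.182],4),'F',np.round(s['wrist_force'],1),'toolx deg',np.degrees(np.arctan2(R[1,0],R[0,0])),'tilt',np.round(R[:2,2],3))
    print('world d',np.round(d,4),'tool units',np.round(R.T@d/.02,2))
E
python3 - <<'E'
from h import *
for n,a,b,z in(('bez',(231.4,231.8),(340.3,266.8),.151),('trig',(129.4,245.4),(336,350),.198)):
    print(n,tri(a,b).round(4),ray('top',a,z).round(4),ray('side',b,z).round(4))
f=lambda v:np.degrees(np.arctan2(-v[0],v[1]))
print('yaw bez-trig',f(ray('top',(129.4,245.4),.198)-ray('top',(231.4,231.8),.151)),
 'handle',f(ray('top',(115+262/5,190+253/5),.19)-ray('top',(115+488/5,190+220/5),.19)))
t=cv2.imread('pics/top0.png');s=cv2.imread('pics/side0.png')
q=lambda im,x,y,w,h,k:cv2.resize(im[y:y+h,x:x+w],None,fx=k,fy=k,interpolation=cv2.INTER_CUBIC)
cv2.imwrite('pics/c3.png',np.hstack([q(t,370,210,60,50*2,6)[:300],q(t,430,210,60,100,6)[:300]]))
cv2.imwrite('pics/c4.png',q(s,345,120,50,80,7))
E
```

```text
bez [0.4797 0.1778 0.1455] [0.4786 0.1767 0.151 ] [0.4805 0.1818 0.151 ]
trig [0.4444 0.3945 0.191 ] [0.4446 0.3919 0.198 ] [0.4438 0.3977 0.198 ]
yaw bez-trig 8.967898814412202 handle 9.303213106770608
```

View pics/c3.png

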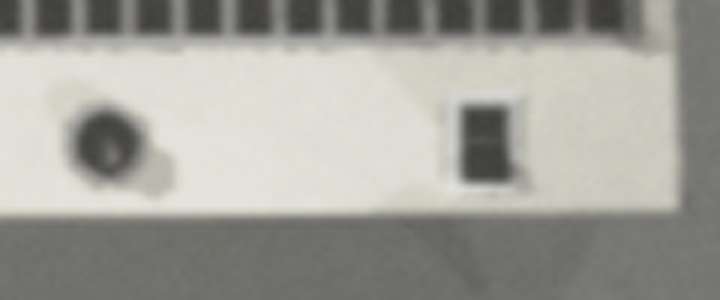

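View pics/c4.png

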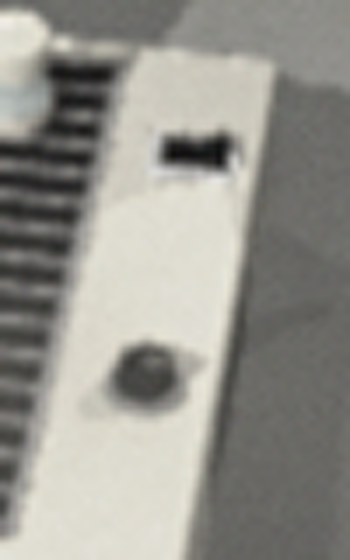

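Extractor bezel centre: top (450.8,233.8), side (373.4,142.4). The front edge is nearly level in the image.

```bash
python3 - <<'E'
from h import *
a,b=(450.8,233.8),(373.4,142.4)
print('ext',tri(a,b).round(4),ray('top',a,.101).round(4),ray('side',b,.101).round(4))
v=ray('top',(370,210+216/6),.098)-ray('top',(430+320/6,210+210/6),.098);print('yaw',np.degrees(np.arctan2(-v[0],v[1])))
go(.466,.177,.225)
E
```

```text
ext [ 0.4836 -0.3405  0.0917] [ 0.4832 -0.3382  0.101 ] [ 0.4826 -0.3291  0.101 ]
yaw 1.5082293516499867
t 1.0 tip [ 0.2358 -0.5788  0.2227] F [-0.   0.4 -0.2] toolx deg -157.84087340522458 tilt [ 0. -0.]
world d [0.2302 0.7558 0.0023] tool units [-24.91  30.66  -0.11]
```

Emit:
jog_arm(increments=[[0,0,-0.5,0.7],[0,0,-0.5,0.7],[0,0,-0.5,0.7],[0,0,-0.5,0.73]], grip=0)

```text
time_s: 1.4
tcp_pos: [0.2358, -0.5788, 0.4451]
ee_rot: [[-0.988, -0.157, 0.0], [-0.157, 0.988, 0.0], [-0.0, 0.0, -1.0]]
wrist_force: [-0.4, 0.0, -0.3]
gripper_width: 0.722
gripper_force: 0.0
```

Emit:
jog_arm(increments=[[-0.43,0.88,0,0],[-0.43,0.88,0,0],[-0.43,0.88,0,0],[-0.43,0.88,0,0],[-0.43,0.88,0,0],[-0.43,0.88,0,0],[-0.43,0.88,0,0],[-0.43,0.88,0,0],[-0.43,0.88,0,0],[-0.43,0.88,0,0]])

```text
time_s: 2.4
tcp_pos: [0.2927, -0.3905, 0.4449]
ee_rot: [[-0.987, -0.16, 0.0], [-0.16, 0.987, -0.0], [-0.0, -0.0, -1.0]]
wrist_force: [0.3, 0.4, -0.2]
gripper_width: 0.004
gripper_force: 0.0
```

Emit:
jog_arm(increments=[[-0.43,0.88,0,0],[-0.43,0.88,0,0],[-0.43,0.88,0,0],[-0.43,0.88,0,0],[-0.43,0.88,0,0],[-0.43,0.88,0,0],[-0.43,0.88,0,0],[-0.43,0.88,0,0],[-0.43,0.88,0,0],[-0.43,0.88,0,0]])

```text
time_s: 3.4
tcp_pos: [0.3493, -0.2031, 0.445]
ee_rot: [[-0.987, -0.16, 0.001], [-0.16, 0.987, -0.0], [-0.001, -0.0, -1.0]]
wrist_force: [0.9, 0.5, -0.3]
gripper_width: 0.003
gripper_force: 0.0
```

Emit:
jog_arm(increments=[[-0.43,0.88,0,0],[-0.43,0.88,0,0],[-0.43,0.88,0,0],[-0.43,0.88,0,0],[-0.43,0.88,0,0],[-0.43,0.88,0,0],[-0.43,0.88,0,0],[-0.43,0.88,0,0],[-0.43,0.88,0,0],[-0.43,0.88,0,0]])

```text
time_s: 4.4
tcp_pos: [0.4061, -0.0156, 0.445]
ee_rot: [[-0.987, -0.16, 0.001], [-0.16, 0.987, 0.0], [-0.001, 0.0, -1.0]]
wrist_force: [0.4, 0.3, -1.3]
gripper_width: 0.003
gripper_force: 0.0
```

Emit:
jog_arm(increments=[[-0.43,0.88,0,0],[-0.43,0.88,0,0],[-0.43,0.88,0,0],[-0.43,0.88,0,0],[-0.43,0.88,0,0],[-0.43,0.88,0,0],[-0.43,0.88,0,0],[-0.43,0.88,0,0],[0,0,0,0],[0,0,0,0]])

```text
time_s: 5.4
tcp_pos: [0.4516, 0.1341, 0.4445]
ee_rot: [[-0.987, -0.16, -0.001], [-0.16, 0.987, -0.0], [0.001, -0.0, -1.0]]
wrist_force: [0.2, -0.5, 0.2]
gripper_width: 0.007
gripper_force: 0.0
```

```bash
python3 - <<'E'
from h import *
go(.466,.177,.172)
E
```

```text
t 5.4 tip [0.4516 0.1341 0.2625] F [ 0.2 -0.5  0.2] toolx deg -170.7696379719284 tilt [-0.001 -0.   ]
world d [ 0.0144  0.0429 -0.0905] tool units [-1.06  2.01  4.52]
```

Emit:
jog_arm(increments=[[-0.35,0.67,0.2,0],[-0.35,0.67,0.3,0],[-0.36,0.67,0.5,0],[0,0,0.8,0],[0,0,0.8,0],[0,0,0.8,0],[0,0,0.7,0],[0,0,0.4,0],[0,0,0,0],[0,0,0,0]])

```text
time_s: 6.4
tcp_pos: [0.4664, 0.1771, 0.3548]
ee_rot: [[-0.987, -0.16, 0.0], [-0.16, 0.987, -0.0], [-0.0, -0.0, -1.0]]
wrist_force: [-0.7, -0.5, 1.1]
gripper_width: 0.002
gripper_force: 0.0
```

```bash
python3 - <<'E'
from h import *
go(.466,.177,.155)
t=eyes.capture('top');s=eyes.capture('side')
q=lambda im,x,y,w,h,k:cv2.resize(im[y:y+h,x:x+w],None,fx=k,fy=k,interpolation=cv2.INTER_CUBIC)
cv2.imwrite('pics/d1.png',np.hstack([q(t,190,190,80,80,5),q(s,295,215,80,80,5)]))
E
```

```text
t 6.4 tip [0.4664 0.1771 0.1728] F [-0.7 -0.5  1.1] toolx deg -170.79094186716605 tilt [ 0. -0.]
world d [-0.0004 -0.0001 -0.0178] tool units [ 0.02 -0.    0.89]
```

View pics/d1.png

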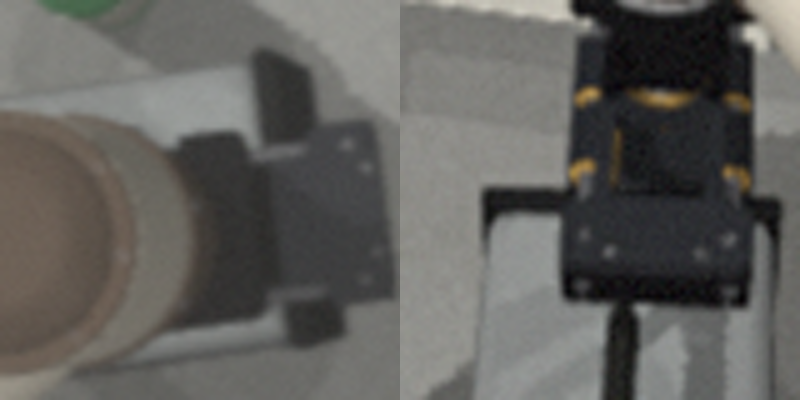

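The gripper hides the rocker in both views, so I'll descend by force and height.

Emit:
jog_arm(increments=[[0,0,0.15,0],[0,0,0.15,0],[0,0,0.1,0],[0,0,0.1,0],[0,0,0.05,0],[0,0,0,0]])

```text
time_s: 7.1
tcp_pos: [0.4661, 0.1766, 0.3436]
ee_rot: [[-0.987, -0.16, -0.0], [-0.16, 0.987, -0.0], [0.0, -0.0, -1.0]]
wrist_force: [-0.5, 0.1, -0.2]
gripper_width: 0.004
gripper_force: 0.0
```

Emit:
jog_arm(increments=[[0,0,0.1,0],[0,0,0,0]])

```text
time_s: 7.3
tcp_pos: [0.4661, 0.1767, 0.3416]
ee_rot: [[-0.987, -0.16, -0.0], [-0.16, 0.987, -0.0], [0.0, -0.0, -1.0]]
wrist_force: [-0.1, 1.1, 1.1]
gripper_width: 0.008
gripper_force: 0.0
```

Emit:
jog_arm(increments=[[0,0,0.1,0],[0,0,0,0]])

```text
time_s: 7.5
tcp_pos: [0.4659, 0.1766, 0.3397]
ee_rot: [[-0.987, -0.16, -0.001], [-0.16, 0.987, -0.0], [0.001, -0.0, -1.0]]
wrist_force: [-0.4, 0.3, 1.9]
gripper_width: 0.005
gripper_force: 0.9
```

Emit:
jog_arm(increments=[[0,0,0.06,0],[0,0,0,0]])

```text
time_s: 7.7
tcp_pos: [0.4661, 0.1767, 0.3383]
ee_rot: [[-0.987, -0.16, 0.0], [-0.16, 0.987, 0.0], [-0.0, 0.0, -1.0]]
wrist_force: [-0.3, 0.4, 0.0]
gripper_width: 0.003
gripper_force: 0.0
```

Emit:
jog_arm(increments=[[0,0,0.06,0],[0,0,0,0]])

```text
time_s: 7.9
tcp_pos: [0.4661, 0.1767, 0.337]
ee_rot: [[-0.987, -0.16, -0.0], [-0.16, 0.987, -0.0], [0.0, -0.0, -1.0]]
wrist_force: [-0.4, -0.2, 0.1]
gripper_width: 0.001
gripper_force: 0.0
```

Emit:
jog_arm(increments=[[0,0,0.06,0],[0,0,0,0]])

```text
time_s: 8.1
tcp_pos: [0.4661, 0.1767, 0.3359]
ee_rot: [[-0.987, -0.16, -0.0], [-0.16, 0.987, -0.0], [0.0, -0.0, -1.0]]
wrist_force: [-0.2, 0.8, -0.2]
gripper_width: 0.006
gripper_force: 0.0
```

Emit:
jog_arm(increments=[[0,0,-0.3,0],[0,0,-0.7,0],[0,0,-0.9,0],[0,0,-0.9,0],[0,0,-0.9,0],[0,0,-0.5,0]])

```text
time_s: 8.7
tcp_pos: [0.4662, 0.1767, 0.4222]
ee_rot: [[-0.987, -0.16, 0.003], [-0.16, 0.987, 0.002], [-0.003, 0.001, -1.0]]
wrist_force: [0.4, 0.1, -0.9]
gripper_width: 0.002
gripper_force: 0.0
```

Emit:
jog_arm(increments=[[0,0.6,0,0],[0,1,0,0],[0,1,0,0],[0,1,0,0],[0,1,0,0],[0,1,0,0],[0,1,0,0],[0,1,0,0],[-0.2,1,0,0],[-0.2,1,0,0]])

```text
time_s: 9.7
tcp_pos: [0.4429, 0.3691, 0.4197]
ee_rot: [[-0.987, -0.16, -0.0], [-0.16, 0.987, -0.0], [0.001, -0.0, -1.0]]
wrist_force: [0.8, 0.2, 0.1]
gripper_width: 0.007
gripper_force: 0.0
```

Emit:
jog_arm(increments=[[-0.16,0.8,0,0],[0,0.5,0,0],[0,0,0,0],[0,0,0,0]])

```text
time_s: 10.1
tcp_pos: [0.4422, 0.3935, 0.4199]
ee_rot: [[-0.987, -0.16, -0.0], [-0.16, 0.987, -0.001], [0.001, -0.001, -1.0]]
wrist_force: [-0.8, -0.5, -0.1]
gripper_width: 0.003
gripper_force: 0.0
```

```bash
python3 - <<'E'
from h import *
go(.4422,.3945,.205)
t=eyes.capture('top');s=eyes.capture('side')
q=lambda im,x,y,w,h,k:cv2.resize(im[y:y+h,x:x+w],None,fx=k,fy=k,interpolation=cv2.INTER_CUBIC)
cv2.imwrite('pics/d2.png',np.hstack([q(t,200,195,60,80,6),q(s,300,235,60,80,6)]))
E
```

```text
t 10.1 tip [0.4422 0.3935 0.2379] F [-0.8 -0.5 -0.1] toolx deg -170.80708346329774 tilt [-0.    -0.001]
world d [ 0.      0.001  -0.0329] tool units [-0.01  0.05  1.65]
```

View pics/d2.png

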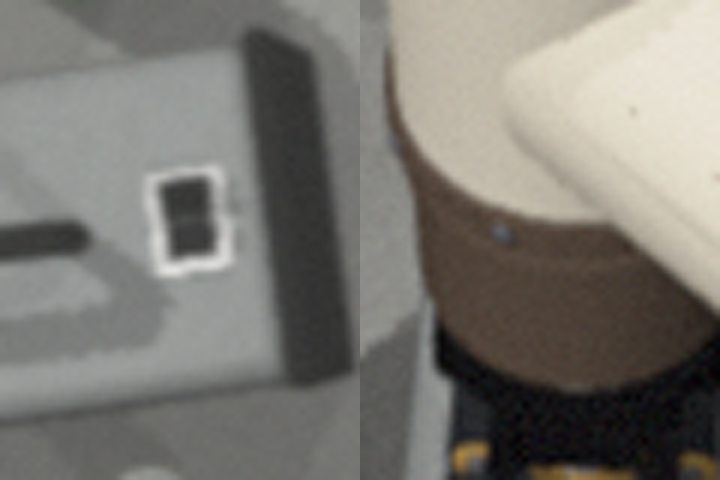

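The top crop shows the rocker's black patch shifted towards +x in its bezel, so it has flipped to off, and the bezel hasn't moved. Now the trigger.

Emit:
jog_arm(increments=[[0,0.05,0.4,0],[0,0,0.6,0],[0,0,0.4,0],[0,0,0.2,0],[0,0,0.15,0],[0,0,0.1,0],[0,0,0.05,0],[0,0,0,0]])

```text
time_s: 11.0
tcp_pos: [0.4422, 0.3947, 0.3823]
ee_rot: [[-0.987, -0.16, 0.0], [-0.16, 0.987, 0.0], [-0.0, 0.0, -1.0]]
wrist_force: [0.4, 0.4, 0.2]
gripper_width: 0.007
gripper_force: 0.0
```

Emit:
jog_arm(increments=[[0,0,0.1,0],[0,0,0,0]])

```text
time_s: 11.2
tcp_pos: [0.4422, 0.3948, 0.3804]
ee_rot: [[-0.987, -0.16, 0.001], [-0.16, 0.987, 0.001], [-0.001, 0.001, -1.0]]
wrist_force: [-0.6, 1.2, 1.7]
gripper_width: 0.005
gripper_force: 0.6
```

Emit:
jog_arm(increments=[[0,0,0.08,0],[0,0,0.02,0],[0,0,0,0]])

```text
time_s: 11.5
tcp_pos: [0.4423, 0.3948, 0.3786]
ee_rot: [[-0.987, -0.16, 0.001], [-0.16, 0.987, 0.001], [-0.001, 0.001, -1.0]]
wrist_force: [0.0, -0.4, 2.3]
gripper_width: 0.008
gripper_force: 1.2
```

Emit:
jog_arm(increments=[[0,0,0.08,0],[0,0,0.04,0],[0,0,0,0]])

```text
time_s: 11.8
tcp_pos: [0.4423, 0.3948, 0.3761]
ee_rot: [[-0.987, -0.16, 0.001], [-0.16, 0.987, 0.001], [-0.001, 0.001, -1.0]]
wrist_force: [-0.8, 1.0, 3.1]
gripper_width: 0.005
gripper_force: 1.9
```

Emit:
jog_arm(increments=[[0,0,0.06,0],[0,0,0,0]])

```text
time_s: 12.0
tcp_pos: [0.4422, 0.3948, 0.3755]
ee_rot: [[-0.987, -0.16, 0.001], [-0.16, 0.987, 0.001], [-0.001, 0.001, -1.0]]
wrist_force: [-1.2, -0.2, 7.3]
gripper_width: 0.004
gripper_force: 3.3
```

The force jumped to 7.3 N at the stop, so the trigger is fully down. I'll hold it there for 2.2 s, then release and rise.

Emit:
jog_arm(increments=[[0,0,0.01,0],[0,0,0,0],[0,0,0,0],[0,0,0,0],[0,0,0,0],[0,0,0,0],[0,0,0,0],[0,0,0,0],[0,0,0,0],[0,0,0,0]])

```text
time_s: 13.0
tcp_pos: [0.4422, 0.3948, 0.3755]
ee_rot: [[-0.987, -0.16, 0.001], [-0.16, 0.987, 0.001], [-0.001, 0.001, -1.0]]
wrist_force: [-0.9, 0.8, 7.1]
gripper_width: 0.003
gripper_force: 3.6
```

Emit:
jog_arm(increments=[[0,0,0,0],[0,0,0,0],[0,0,0,0],[0,0,0,0],[0,0,0,0],[0,0,0,0],[0,0,0,0],[0,0,0,0],[0,0,0,0],[0,0,0,0]])

```text
time_s: 14.0
tcp_pos: [0.4422, 0.3948, 0.3755]
ee_rot: [[-0.987, -0.16, 0.001], [-0.16, 0.987, 0.001], [-0.001, 0.001, -1.0]]
wrist_force: [-0.5, 0.1, 6.4]
gripper_width: 0.006
gripper_force: 3.6
```

Emit:
jog_arm(increments=[[0,0,0,0],[0,0,0,0],[0,0,-0.1,0],[0,0,-0.3,0],[0,0,-0.6,0],[0,0,-0.8,0],[0,0,-0.8,0],[0,0,-0.4,0],[0,0,0,0]])

```text
time_s: 14.9
tcp_pos: [0.4422, 0.3946, 0.4355]
ee_rot: [[-0.987, -0.16, 0.001], [-0.16, 0.987, 0.001], [-0.001, 0.001, -1.0]]
wrist_force: [-0.4, -0.4, 0.5]
gripper_width: 0.008
gripper_force: 0.0
```

```bash
python3 - <<'E'
from h import *
go(.4695,-.335,.24)
E
```

```text
t 14.9 tip [0.4422 0.3946 0.2535] F [-0.4 -0.4  0.5] toolx deg -170.81609561709473 tilt [0.001 0.001]
world d [ 0.0273 -0.7296 -0.0135] tool units [  4.47 -36.23   0.62]
```

Emit:
jog_arm(increments=[[0,-0.3,0,0.56],[0,-0.5,0,0.56],[0,-0.7,0,0.56],[0,-1,0,0],[0,-1,0,0],[0,-1,0,0],[0,-1,0,0],[0,-1,0,0],[0,-1,0,0],[0,-1,0,0]])

```text
time_s: 15.9
tcp_pos: [0.4488, 0.2231, 0.4345]
ee_rot: [[-1.0, -0.026, 0.0], [-0.026, 1.0, 0.0], [-0.0, 0.0, -1.0]]
wrist_force: [-0.3, -0.5, -0.0]
gripper_width: 0.009
gripper_force: 0.0
```

Emit:
jog_arm(increments=[[0,-1,0,0],[0,-1,0,0],[0,-1,0,0],[0,-1,0,0],[0,-1,0,0],[0,-1,0,0],[0,-1,0,0],[0,-1,0,0],[0,-1,0,0],[0,-1,0,0]])

```text
time_s: 16.9
tcp_pos: [0.4537, 0.0233, 0.4344]
ee_rot: [[-1.0, -0.026, 0.0], [-0.026, 1.0, 0.0], [-0.0, 0.0, -1.0]]
wrist_force: [0.7, -0.4, 0.0]
gripper_width: 0.007
gripper_force: 0.0
```

Emit:
jog_arm(increments=[[0,-1,0,0],[0,-1,0,0],[0,-1,0,0],[0,-1,0,0],[0,-1,0,0],[0,-1,0,0],[0,-1,0,0],[0,-1,0,0],[0,-1,0,0],[0,-1,0,0]])

```text
time_s: 17.9
tcp_pos: [0.4586, -0.1765, 0.4344]
ee_rot: [[-1.0, -0.026, 0.0], [-0.026, 1.0, 0.0], [-0.0, 0.0, -1.0]]
wrist_force: [-0.4, 0.2, -0.2]
gripper_width: 0.006
gripper_force: 0.0
```

Emit:
jog_arm(increments=[[0,-1,0,0],[0,-1,0,0],[0,-1,0,0],[0,-1,0,0],[0,-1,0,0],[0,-1,0,0],[0,-0.5,0,0],[0,0,0,0],[0,0,0,0]])

```text
time_s: 18.8
tcp_pos: [0.4623, -0.3049, 0.4342]
ee_rot: [[-1.0, -0.026, -0.0], [-0.026, 1.0, 0.0], [0.0, 0.0, -1.0]]
wrist_force: [-0.3, 0.1, -0.2]
gripper_width: 0.005
gripper_force: 0.0
```

```bash
python3 - <<'E'
from h import *
go(.4695,-.335,.115)
E
```

```text
t 18.8 tip [ 0.4623 -0.3049  0.2522] F [-0.3  0.1 -0.2] toolx deg -178.533339424268 tilt [-0.  0.]
world d [ 0.0072 -0.0301 -0.1372] tool units [-0.32 -1.52  6.86]
```

Emit:
jog_arm(increments=[[-0.16,-0.76,0.3,0],[-0.16,-0.76,0.6,0],[0,0,0.9,0],[0,0,0.9,0],[0,0,0.9,0],[0,0,0.9,0],[0,0,0.9,0],[0,0,0.8,0],[0,0,0.5,0],[0,0,0,0]])

```text
time_s: 19.8
tcp_pos: [0.4695, -0.3353, 0.298]
ee_rot: [[-1.0, -0.026, -0.004], [-0.026, 1.0, 0.002], [0.004, 0.002, -1.0]]
wrist_force: [0.0, 0.2, -0.3]
gripper_width: 0.006
gripper_force: 0.0
```

Emit:
jog_arm(increments=[[0,0,0.15,0],[0,0,0.1,0],[0,0,0,0]])

```text
time_s: 20.1
tcp_pos: [0.4699, -0.3352, 0.2957]
ee_rot: [[-1.0, -0.026, 0.001], [-0.026, 1.0, -0.0], [-0.001, -0.0, -1.0]]
wrist_force: [0.7, -0.4, -0.8]
gripper_width: 0.003
gripper_force: 0.0
```

Emit:
jog_arm(increments=[[0,0,0.1,0],[0,0,0,0]])

```text
time_s: 20.3
tcp_pos: [0.4698, -0.3351, 0.2935]
ee_rot: [[-1.0, -0.026, 0.0], [-0.026, 1.0, -0.0], [-0.0, -0.0, -1.0]]
wrist_force: [0.1, 0.5, 1.0]
gripper_width: 0.004
gripper_force: 0.0
```

Tip is at 0.1115; the raised edge should be near 0.109.

Emit:
jog_arm(increments=[[0,0,0.1,0],[0,0,0.05,0],[0,0,0,0]])

```text
time_s: 20.6
tcp_pos: [0.4699, -0.3352, 0.2908]
ee_rot: [[-1.0, -0.026, 0.0], [-0.026, 1.0, -0.0], [-0.0, -0.0, -1.0]]
wrist_force: [-0.3, 1.2, 3.8]
gripper_width: 0.005
gripper_force: 1.5
```

Emit:
jog_arm(increments=[[0,0,0.08,0],[0,0,0,0]])

```text
time_s: 20.8
tcp_pos: [0.4697, -0.3351, 0.2883]
ee_rot: [[-1.0, -0.026, -0.0], [-0.026, 1.0, 0.0], [0.0, 0.0, -1.0]]
wrist_force: [-0.4, 0.2, 0.4]
gripper_width: 0.001
gripper_force: 0.0
```

Emit:
jog_arm(increments=[[0,0,0.06,0],[0,0,0,0]])

```text
time_s: 21.0
tcp_pos: [0.4698, -0.3351, 0.287]
ee_rot: [[-1.0, -0.026, -0.0], [-0.026, 1.0, 0.0], [0.0, 0.0, -1.0]]
wrist_force: [-0.0, 0.8, -0.1]
gripper_width: 0.003
gripper_force: 0.0
```

Emit:
jog_arm(increments=[[0,0,0.06,0],[0,0,0,0]])

```text
time_s: 21.2
tcp_pos: [0.4698, -0.3351, 0.286]
ee_rot: [[-1.0, -0.026, -0.0], [-0.026, 1.0, 0.0], [0.0, 0.0, -1.0]]
wrist_force: [-0.5, -1.1, -0.6]
gripper_width: 0.006
gripper_force: 0.0
```

The force dropped to zero, so the rocker snapped. I'll retreat and check.

Emit:
jog_arm(increments=[[0,0,-0.3,0],[0,0,-0.8,0],[0,0,-0.9,0],[0,0,-0.9,0],[0,0,-0.9,0],[0,0,-0.9,0],[0,0,-0.9,0],[0,0,-0.5,0],[0,0,0,0]])

```text
time_s: 22.1
tcp_pos: [0.47, -0.3353, 0.4102]
ee_rot: [[-1.0, -0.026, 0.003], [-0.026, 1.0, -0.002], [-0.003, -0.002, -1.0]]
wrist_force: [0.5, 0.1, -0.0]
gripper_width: 0.005
gripper_force: 0.0
```

Emit:
jog_arm(increments=[[0.6,0.6,0,0],[0.6,0.6,0,0],[0.6,0.6,0,0],[0.6,0.6,0,0],[0,1,0,0],[0,1,0,0],[0,1,0,0],[0,1,0,0],[0,1,0,0],[0,0,0,0]])

```text
time_s: 23.1
tcp_pos: [0.4176, -0.1871, 0.4076]
ee_rot: [[-1.0, -0.028, -0.001], [-0.028, 1.0, 0.001], [0.001, 0.001, -1.0]]
wrist_force: [0.3, -0.2, 0.0]
gripper_width: 0.008
gripper_force: 0.0
```

```bash
python3 - <<'E'
from h import *
t=eyes.capture('top');s=eyes.capture('side')
q=lambda im,x,y,w,h,k:cv2.resize(im[y:y+h,x:x+w],None,fx=k,fy=k,interpolation=cv2.INTER_CUBIC)
cv2.imwrite('pics/e1.png',np.vstack([np.hstack([q(t,110,190,160,90,2.5),q(t,335,100,160,150,2.5)[-225:]]),np.hstack([q(s,260,240,160,140,2.5),q(s,260,90,160,140,2.5)])]))
print(sense()['time_s'])
E
```

```text
23.2
```

View pics/e1.png

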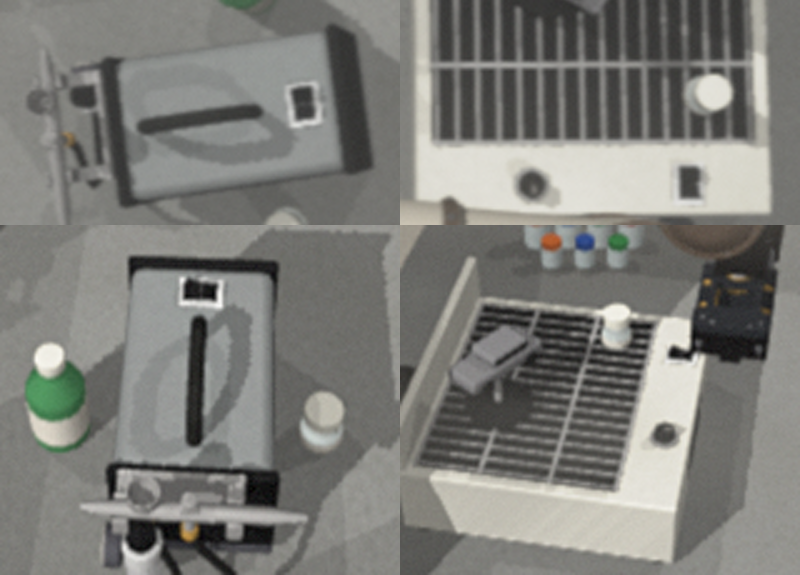

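The composite shows both rockers with their +x ends raised. The compressor rocker is at about (303,105) and the extractor's at (688,182). The trigger is up, and nothing else has moved. Handing in.

```bash
python3 -c "
from station import r
print(r.finish_job())"
```

```text
the job is handed in; nothing more can be done
None
```

The job is handed in, with no verdict returned: compressor switched off, trigger held fully down for over 2 s and released, then the extraction fan switched off; the final pictures show both rockers over, the trigger up and nothing else visibly moved.

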